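# Release the full label roll from its gated dispenser

### The job

Two gravity dispensers hold a roll of labels each behind a sprung gate. On the dispenser with the larger, full roll, pull the gate by its upturned lug right out to its stop, hold it there until the roll has run down to the front lip by itself, then let the gate spring fully shut again behind it. Do not touch the rolls, leave the other dispenser's gate and roll alone, and do not shift the carton.

Things in the scene. Friction and masses are not known exactly. Their poses are not given: they have to be found in the camera images.
- dispenser_full: Fixed dispenser with the full roll. Base 250 x 84 mm; origin: middle of its underside; x points uphill (away from the robot at yaw 0). Lane 55 mm wide, walls 42 mm, slopes 20 degrees down to -x to a front lip; ramp surface 60 mm over the origin. A sprung gate across mid-lane holds the roll above it; below it is the empty bay. Gate rail sticks out 169 mm to +y, with an upturned stop.
- gate_full (a joint): Travel of the gate of dispenser_full along the dispenser's +y: 0 = shut (home), 0.060 m = out at its stop. A spring pulls it shut: 3.6 N at home, 7.2 N at the stop; it does not latch.
- gate_full_lug (a point): Pull lug of dispenser_full's gate: upright plate 36 (x) x 4 (y) mm, slides along +y. Point: middle of its inner face (lane side, -y), 107 mm over the table; lug top 27 mm higher. It leans 20 degrees to -x going up. Between this face and the lane wall is a gap 63 mm wide (y), its floor 42 mm below the point. Axes as the dispenser's. Roll tops reach 173 mm.
- roll_full_centre (a point): Centre of the full roll of labels (cardboard-cored roll 96 mm in diameter, 50 mm wide), standing on its rim in dispenser_full with its axis across the lane, resting against the gate.
- roll_full: The full roll of labels itself, 96 mm in diameter, 50 mm wide, 0.14 kg. Origin in the centre of one end face; its z axis is the roll's axis.
- dispenser_full_bay (a point): Where the full roll's centre comes to rest in the delivery bay: 82 mm over the table, against the front lip.
- dispenser_part: Fixed dispenser with the part-used roll. Base 250 x 84 mm; origin: middle of its underside; x points uphill (away from the robot at yaw 0). Lane 55 mm wide, walls 42 mm, slopes 20 degrees down to -x to a front lip; ramp surface 60 mm over the origin. A sprung gate across mid-lane holds the roll above it; below it is the empty bay. Gate rail sticks out 169 mm to +y, with an upturned stop.
- gate_part (a joint): Travel of the gate of dispenser_part along the dispenser's +y: 0 = shut (home), 0.060 m = out at its stop. A spring pulls it shut: 3.6 N at home, 7.2 N at the stop; it does not latch.
- gate_part_lug (a point): Pull lug of dispenser_part's gate: upright plate 36 (x) x 4 (y) mm, slides along +y. Point: middle of its inner face (lane side, -y), 107 mm over the table; lug top 27 mm higher. It leans 20 degrees to -x going up. Between this face and the lane wall is a gap 63 mm wide (y), its floor 42 mm below the point. Axes as the dispenser's. Roll tops reach 173 mm.
- roll_part_centre (a point): Centre of the part roll of labels (cardboard-cored roll 80 mm in diameter, 50 mm wide), standing on its rim in dispenser_part with its axis across the lane, resting against the gate.
- roll_part: The part-used roll of labels itself, 80 mm in diameter, 50 mm wide. Origin in the centre of one end face; its z axis is the roll's axis.
- carton: Closed brown carton, 68 x 120 x 51 mm, loose on the table beside the right-hand dispenser; origin under its middle, its length along its y.
Not all that is in view belongs to the job. What is shaped like the roll_full but green or red is not meant.

How it is judged (in metres and radians):
On the way:
1. the gate of the full roll's dispenser is out at its stop (56 mm or more of its 60) for 0.2 s (value of joint gate_full above 0.056 m), for 0.2 s.
At the end, for the whole second after the job is handed in: The full roll rests in its delivery bay against the front lip (centre within 20 mm of the bay's point, still), both gates are shut to within 4 mm, and the part-used roll's centre is within 20 mm of where it was (distance between roll_full_centre and dispenser_full_bay below 0.02 m and linear speed of roll_full below 0.02 m/s and value of joint each of gate_full, gate_part below 0.004 m and distance of roll_part_centre from where it was at the start of the episode below 0.02 m); the robot touches nothing.
It fails at once if the robot touches a roll (over 0.5 N) (contact force between any of the fingers, the arm and roll_full above 0.5 N or contact force between any of the fingers, the arm and roll_part above 0.5 N).
It fails at once if the other dispenser's gate is opened by more than 15 mm (value of joint gate_part above 0.015 m).
It fails at once if the carton is shifted by more than 30 mm (distance of carton from where it was at the start of the episode above 0.03 m).
It also fails if it takes over 32 s, if anything falls off the work surface, if the arm or the gripper's body presses on something with over 40 N, if the wrist force passes 120 N, or if a joint passes its speed limit or range.

### The arm

A 6-joint arm with a two-finger parallel gripper is mounted at the origin on a cart in front of the work surface, level with it; the furniture and walls round the work are solid. World frame = base frame: x ahead of the robot, y to its left, z up, the work surface at z = 0. Lengths are in m, angles in degrees, forces in N, time in s.
With the tool pointing down it reaches from about 0.275 to 1 m from the base axis. Payload 8.4 kg.
Tool frame: the origin (TCP) lies between the finger pads; the fingertips stand 22 mm ahead of it and the grasp point (between the pads) lies 3 mm ahead of it; z points along the fingers, y is the line along which they close (so a half turn about z gives the same grasp; the last joint's range is limited). The gripper opens to 85 mm and grips with 20 to 120 N. Pads are 22 mm wide; open, the fingers measure 114 mm over their backs; the gripper's body (76 mm by 85 mm) begins 54 mm behind the grasp point. The pads swing forward as they close: fully open they stand 13 mm farther back than shut.
Start: joints at [63.06, 20.225, 93.587, -0, 66.188, -0.138], TCP at [0.282, 0.558, 0.229] pointing down, gripper open.
Joint ranges: [-150.9, 150.9], [-52.94, 120.26], [3.33, 152.33], [-74.26, 254.26], [0, 154.13], [-172.89, 172.89]. Speed limits (degrees/s): [127.2, 127.2, 159.86, 180, 180, 180].

### API

Orientations are given as a 3x3 rotation matrix whose columns are the frame's x, y, z axes.
In Python, from cell import * gives the robot as it stands.
- The arm moves only by the shell command python3 -m inch 'ROWS' [FORCE]. ROWS is JSON, a list of rows, each an object of numbers: "x", "y", "z": the shift along the tool's x, y, z normalised to -1 to 1, where 1 is 0.03 m; "spin": the turn about the tool's z normalised to -1 to 1, where 1 is 0.08 rad; "fingers": the closure, from -1 (fully open) to 1 (shut). A call has 1 to 8 rows; each row shifts and turns the commanded pose from where the row before left it, along the tool's axes as they then stand; what a row does not reach is not made up. A row lasts 1/8 s, in which the tool goes at most 62.5 mm and 10.7 degrees, less where a joint would pass 70% of its speed; a pose out of reach is approached as far as the arm can. A call with a number of a shift or a turn outside -1 to 1 is refused whole. A call with a gripper value outside its range is refused whole. The fingers move at their own pace and stop on an object; FORCE is the grip in N (left out, the last holds). Time passes only in rows, so rows that do not move let the fingers close. It gives the time, the measured TCP pose, the force, the opening and the grip force at its end, in the units of the state.
- read_state(): the state, without advancing time (a new reading comes with each control period).
- get_image(name): name is "scene" or "top"; returns the picture (420x560x3 uint8, blue, green, red); there is no depth.
- calibration(name): a dict with "fx", "fy", "cx", "cy" (pixels), "extrinsics" (4x4, takes a point from world to camera coordinates). Camera axes: x right, y down, z forward; pixel columns grow to the right and rows downward; lengths in m; the calibration is good to about 2 mm. A picture is of the moment at which its call begins. calibration takes no time and is no camera call.
- hand_in(): hands the job in; it is judged then, once.
Trained networks look in the newest picture that a camera, given by its name, has taken for a name from the list of things; names that differ only in an ending like _2 or _b are one class to them, and where a whole thing is asked for, a point or a joint stands for the part that bears it (a point fixed in the world has none). Each returns a list of dicts, best first, with "p" (0 to 1); they miss things now and then, are a little off and sometimes report something else, mostly with a low value. They report only what shows in the picture. A call takes as long as a camera call. They do not tell look-alikes from the thing itself.
- boxes_of(name, camera): "rect" ([left, top, width, height] in pixels, round what is visible of it).
- trace(name, camera): "mask" (420x560 bool, what is visible of it) and "rect" ([left, top, width, height] in pixels, round what is visible of it).
- tip_of(name, camera): "centre" ([column, row] in pixels: a listed point, or the origin of a listed thing).
The state is a dict: "clock": time; "joint_positions": joint angles; "joint_vel": joint speeds; "joint_efforts": joint torques, N m; "eef_pos": TCP position; "ee_rot": TCP orientation; "wrist_force": force on the tool from outside, world axes, zero at the start; "moment": the same for the moment, N m; "grip_width": finger opening in m; "finger_force": force on a finger pad.
Only numpy, scipy, OpenCV 4.12 (cv2) and the standard library are available. Lean on these libraries where they do the work, as an engineer would, in place of code of your own. Each camera call takes 0.05 s, during which the arm holds its last target. There are 200 camera calls.

## Working session

There is one attempt and no reset: what is moved stays moved. The work goes in short steps, Python scripts to look and compute and a shell command to move; the robot and the scene stay as the last step left them, time stands still between calls to the robot, and variables do not carry over. Pictures are saved under pics/ and viewed, at most 12 in all, crops included, and the job is handed in when it is done.

```bash
mkdir -p pics; cat > h.py <<'E'
from cell import *
import numpy as np, cv2
def ray(cam,px):
    c=calibration(cam);E=np.array(c["extrinsics"]);R,t=E[:3,:3],E[:3,3]
    d=R.T@np.array([(px[0]-c["cx"])/c["fx"],(px[1]-c["cy"])/c["fy"],1]);return -R.T@t,d
def atz(cam,px,z):
    o,d=ray(cam,px);return o+d*(z-o[2])/d[2]
def proj(cam,p):
    c=calibration(cam);E=np.array(c["extrinsics"]);q=E[:3,:3]@np.array(p)+E[:3,3]
    return np.array([c["fx"]*q[0]/q[2]+c["cx"],c["fy"]*q[1]/q[2]+c["cy"]])
E
python3 - <<'E'
from h import *
np.set_printoptions(precision=3,suppress=True)
a=get_image("scene");b=get_image("top");cv2.imwrite("pics/s.png",a);cv2.imwrite("pics/t.png",b)
Z=dict(gate_full_lug=.107,gate_part_lug=.107,roll_full_centre=.12,roll_part_centre=.11,dispenser_full=0,dispenser_part=0,dispenser_full_bay=.082,carton=0)
for n,z in Z.items():
  for c in("scene","top"):
    for r in tip_of(n,c)[:3]: print(n,c,round(r["p"],2),np.round(r["centre"],1),atz(c,r["centre"],z))
s=read_state();print(s["clock"],s["eef_pos"],s["ee_rot"])
E
```

```text
gate_full_lug scene 0.82 [296.2 193.2] [ 0.533 -0.069  0.107]
gate_full_lug top 0.8 [282.2 177.4] [ 0.549 -0.068  0.107]
gate_part_lug scene 0.69 [219.6 156.4] [0.53  0.243 0.107]
gate_part_lug top 0.9 [155.5 192.2] [0.531 0.248 0.107]
roll_full_centre scene 0.96 [253.7 222.5] [ 0.35  -0.039  0.12 ]
roll_full_centre scene 0.84 [184.5 218.8] [0.243 0.139 0.12 ]
roll_full_centre scene 0.62 [330.7 189.2] [ 0.599 -0.155  0.12 ]
roll_full_centre top 0.83 [180.4 288.3] [0.281 0.183 0.12 ]
roll_full_centre top 0.73 [256.9 237.7] [0.39  0.003 0.12 ]
roll_full_centre top 0.63 [311.  152.9] [ 0.605 -0.144  0.12 ]
roll_part_centre scene 0.92 [247.1 159.5] [0.569 0.154 0.11 ]
roll_part_centre top 0.95 [197.  175.9] [0.567 0.145 0.11 ]
roll_part_centre top 0.41 [156.8 191.8] [0.531 0.244 0.11 ]
dispenser_full top 0.86 [316.5 181. ] [ 0.582 -0.161  0.   ]
dispenser_part scene 0.59 [242.4 187.2] [0.538 0.158 0.   ]
dispenser_part top 0.83 [198.4 203.3] [0.539 0.159 0.   ]
dispenser_part top 0.73 [186.9 173.6] [0.63 0.19 0.  ]
dispenser_full_bay scene 0.78 [313.6 217.3] [ 0.498 -0.157  0.082]
dispenser_full_bay scene 0.22 [241.1 156. ] [0.595 0.202 0.082]
dispenser_full_bay top 0.68 [283. 180.] [ 0.553 -0.07   0.082]
dispenser_full_bay top 0.66 [326.2 196.2] [ 0.501 -0.175  0.082]
carton scene 0.9 [373.6 265.9] [ 0.499 -0.377  0.   ]
carton top 0.81 [399.3 199. ] [ 0.513 -0.377  0.   ]
0.9 [0.282 0.558 0.229] [[-0.893  0.451  0.   ]
 [ 0.451  0.893  0.   ]
 [-0.     0.    -1.   ]]
```

View pics/s.png

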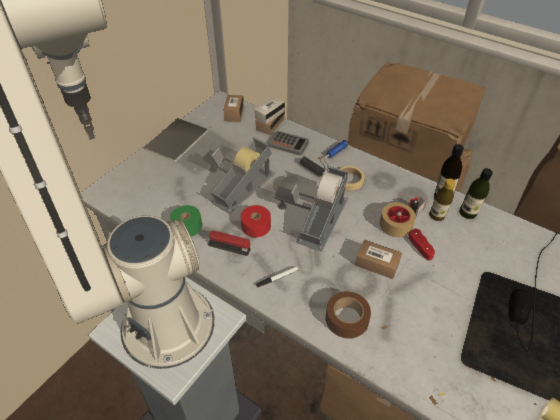

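View pics/t.png

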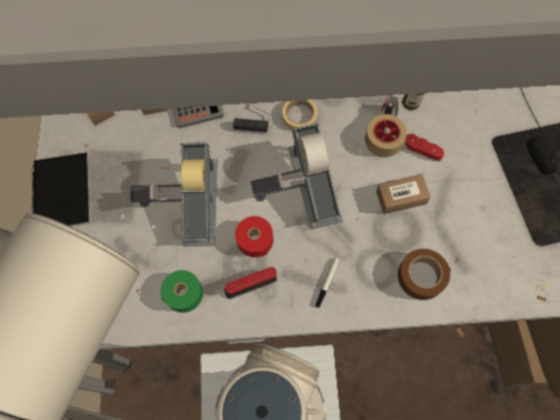

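The scene shows two dispensers. The white roll is at scene (330,187) / top (311,153), and the yellow roll at scene (247,159) / top (195,176). Candidates for the full roll:
- White roll at top (311,153): larger, and in a dispenser.
- Yellow roll at top (195,176): smaller, so part-used.
- Red roll (254,236) and green roll (181,290): excluded by the description.
- Brown tapes at top (425,273), (386,134) and (299,112): loose, not in a dispenser.

I choose the white one and its lug at top (270,185), and check it in a close crop.

```bash
python3 - <<'E'
from h import *
np.set_printoptions(precision=4,suppress=True)
a=cv2.imread("pics/s.png");b=cv2.imread("pics/t.png")
A=cv2.resize(a[160:260,265:365],(400,400),interpolation=cv2.INTER_CUBIC);B=cv2.resize(b[115:235,240:360],(400,400),interpolation=cv2.INTER_CUBIC)
cv2.imwrite("pics/c.png",np.hstack([A,B]))
def tri(p,q):
    o1,d1=ray("scene",p);o2,d2=ray("top",q)
    M=np.zeros((3,3));v=np.zeros(3)
    for o,d in((o1,d1),(o2,d2)):
        d=d/np.linalg.norm(d);P=np.eye(3)-np.outer(d,d);M+=P;v+=P@o
    return np.linalg.solve(M,v)
print(tri((296.2,193.2),(282.2,177.4)),tri((219.6,156.4),(155.5,192.2)),"rolls",tri((330.7,189.2),(311,152.9)),tri((247.1,159.5),(197,175.9)))
# dispenser yaw from wall tops? use mask
for n in("dispenser_full","gate_full_lug","roll_full"):
    for c in("top","scene"):
        for r in trace(n,c)[:3]: 
            m=r["mask"];ys,xs=np.nonzero(m);print(n,c,r["p"],r["rect"],m.sum(),cv2.minAreaRect(np.c_[xs,ys].astype(np.float32)))
print(calibration("top")["fx"],ray("top",(280,210)),ray("scene",(280,210))[0])
E
```

```text
[ 0.5485 -0.0649  0.0962] [0.5363 0.2498 0.0983] rolls [ 0.6157 -0.1461  0.1011] [0.5588 0.1433 0.1236]
dispenser_full top 0.88 [251.9, 124.0, 86.5, 105.7] 3284 ((290.6097412109375, 182.28945922851562), (102.741943359375, 80.4564437866211), 75.35261535644531)
dispenser_full scene 0.96 [274.4, 168.4, 73.6, 85.7] 2414 ((320.0, 210.0), (75.02093505859375, 75.76370239257812), 68.19859313964844)
gate_full_lug top 0.71 [278.6, 171.0, 48.4, 18.0] 391 ((301.0100402832031, 178.07000732421875), (14.566399574279785, 47.517578125), 81.8698959350586)
gate_full_lug scene 0.9 [294.6, 191.4, 35.7, 17.8] 366 ((310.29510498046875, 201.2541046142578), (41.74241256713867, 13.856878280639648), 23.629377365112305)
roll_full top 0.9 [303.7, 133.4, 21.8, 42.7] 904 ((313.1470642089844, 152.58827209472656), (37.593021392822266, 24.738632202148438), 75.96376037597656)
roll_full top 0.59 [158.7, 270.7, 44.1, 42.4] 1383 ((181.0, 291.5000305175781), (41.719295501708984, 40.305084228515625), 45.0)
roll_full top 0.57 [181.8, 160.5, 26.8, 29.6] 748 ((192.5, 175.5), (31.0, 25.0), 90.0)
roll_full scene 0.91 [320.1, 174.0, 18.8, 26.1] 455 ((328.6999816894531, 186.39999389648438), (19.28989028930664, 25.61444854736328), 18.43494987487793)
roll_full scene 0.75 [242.3, 206.2, 30.2, 30.8] 813 ((255.5, 221.0), (32.0, 29.0), 90.0)
roll_full scene 0.64 [166.4, 207.5, 33.4, 29.4] 633 ((188.30120849609375, 217.68516540527344), (34.20436477661133, 25.07493782043457), 38.290164947509766)
537.9218664987573 (array([-0.0236, -0.0489,  1.3258]), array([ 0.37  , -0.0058, -0.9291])) [-0.3878 -0.6506  1.2233]
```

View pics/c.png

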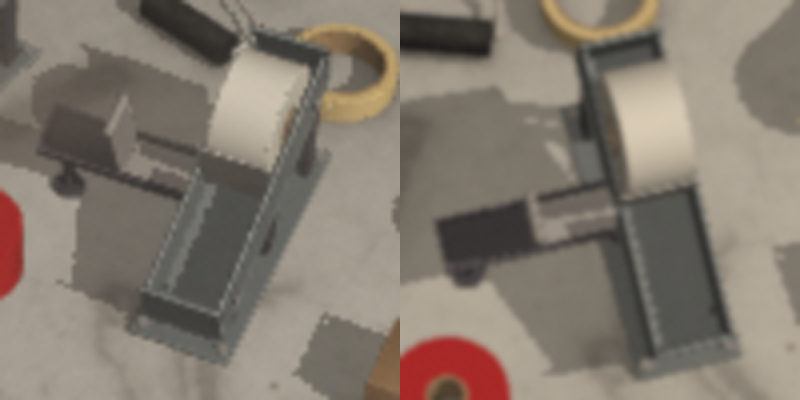

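```bash
python3 - <<'E'
from h import *
from scipy.optimize import least_squares
np.set_printoptions(precision=4,suppress=True)
obs=[("top",(312,228.4),(-.125,.042,0)),("top",(342,221.5),(-.125,-.042,0)),("scene",(297.5,242.5),(-.125,.042,0)),("scene",(321.2,251.2),(-.125,-.042,0)),
]
for c,p,m in obs: print(c,p,atz(c,p,0.0))
# lug inner face centre local: lane wall outer ~0.0275+t ; unknown ly
def T(v,m):
    c,s=np.cos(v[2]),np.sin(v[2]);return [v[0]+c*m[0]-s*m[1],v[1]+s*m[0]+c*m[1],m[2]]
def f(v):
    r=[]
    for c,p,m in obs: r+=list(proj(c,T(v,m))-p)
    # lug at local (lx, ly,.107), roll centre y=0
    for c,p in(("scene",(296.2,193.2)),("top",(282.2,177.4))): r+=list(proj(c,T(v,(v[3],v[4],.107)))-p)
    for c,p in(("scene",(329,187.)),("top",(312,153))): r+=list(.5*(proj(c,T(v,(v[5],0,v[6])))-p))
    return r
s=least_squares(f,[.58,-.16,.25,0,.09,.07,.125]);print(s.x,np.degrees(s.x[2]));print(np.array(s.fun).reshape(-1,2))
v=s.x;L=np.array(T(v,(v[3],v[4],.107)));print("lug",L)
img=cv2.imread("pics/t.png"),cv2.imread("pics/s.png")
out=[]
for im,c,(x0,y0) in((img[1],"scene",(265,160)),(img[0],"top",(240,115))):
    k=4;w=cv2.resize(im[y0:y0+120,x0:x0+100],None,fx=k,fy=k,interpolation=cv2.INTER_CUBIC)
    def ln(P,col):
        q=[((proj(c,T(v,p))-(x0,y0)+.5)*k).astype(int) for p in P]
        for a,b in zip(q,q[1:]+q[:1]): cv2.line(w,tuple(map(int,a)),tuple(map(int,b)),col,1)
    ln([(-.125,.042,0),(-.125,-.042,0),(.125,-.042,0),(.125,.042,0)],(0,255,0))
    ly=v[4];t=np.tan(np.radians(20))
    for y in(ly,ly+.004): ln([(v[3]-.018-.027*t,y,.134-.006),(v[3]+.018-.027*t,y,.134+.006),(v[3]+.018,y,.107+.006),(v[3]-.018,y,.107-.006)],(0,0,255))
    ln([(v[5]+.048*np.cos(a),.025,v[6]+.048*np.sin(a)) for a in np.linspace(0,6.3,24)],(255,0,0))
    z=lambda x:.06+x*t+.042*1.064
    for y in(.0275,-.0275): ln([(-.12,y,z(-.12)),(.12,y,z(.12))],(0,255,255))
    out.append(w)
cv2.imwrite("pics/o.png",np.hstack(out))
E
```

```text
top (312, 228.4) [ 0.4467 -0.1374  0.    ]
top (342, 221.5) [ 0.4602 -0.2176  0.    ]
scene (297.5, 242.5) [ 0.4427 -0.1371  0.    ]
scene (321.2, 251.2) [ 0.4561 -0.2167  0.    ]
[ 0.5748 -0.1535  0.1878 -0.0141  0.0906  0.0299  0.1215] 10.75983959638358
[[-0.6017  0.9681]
 [ 0.2034  0.1277]
 [-0.1364 -0.4993]
 [ 1.002  -0.5641]
 [ 1.4198 -2.1588]
 [-0.1211  1.787 ]
 [ 0.3158  0.0569]
 [ 0.2455 -0.0099]]
lug [ 0.544  -0.0671  0.107 ]
```

View pics/o.png

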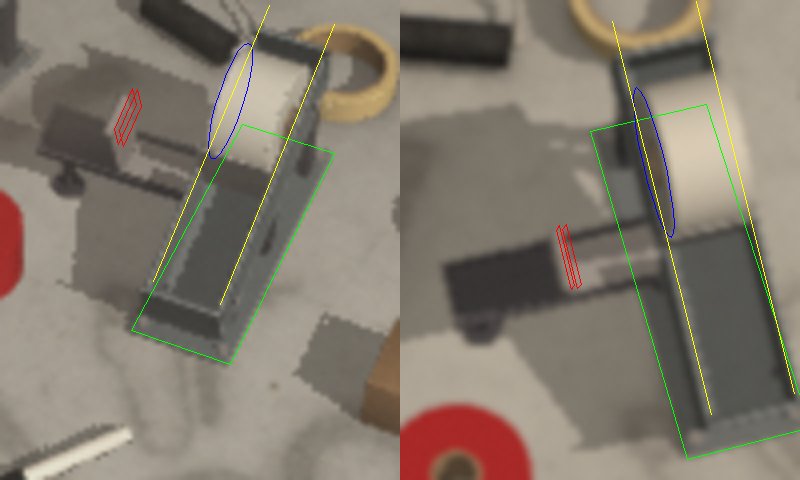

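The overlay supports the choice: the white roll is the larger one, and its lug plate shows at scene (295,193) and top (282,181). I put the lug near (0.543, -0.068, 0.107), with dispenser yaw about 9°. Plan: close the fingers, hook them into the gap and push the lug along +y.

```bash
python3 -m inch '[{"spin":-1,"fingers":1},{"spin":-1,"fingers":1},{"spin":-1,"fingers":1},{"spin":-1,"fingers":1},{"spin":-1,"fingers":1},{"spin":-1,"fingers":1},{"spin":-1,"fingers":1},{"spin":-0.8,"fingers":1}]' && python3 -c "
from cell import *;s=read_state();print(s['clock'],s['eef_pos'],s['ee_rot'])"
```

```text
$[0]: bad value
```

```bash
python3 -m inch '[{"x":0,"y":0,"z":0,"spin":-1,"fingers":1},{"x":0,"y":0,"z":0,"spin":-1,"fingers":1},{"x":0,"y":0,"z":0,"spin":-1,"fingers":1},{"x":0,"y":0,"z":0,"spin":-1,"fingers":1},{"x":0,"y":0,"z":0,"spin":-1,"fingers":1},{"x":0,"y":0,"z":0,"spin":-1,"fingers":1},{"x":0,"y":0,"z":0,"spin":-1,"fingers":1},{"x":0,"y":0,"z":0,"spin":-0.8,"fingers":1}]' && python3 -c "
from cell import *;s=read_state();print(s['clock'],s['eef_pos'],s['ee_rot'])"
```

```text
clock: 2.2
eef_pos: [0.2818, 0.5578, 0.2288]
ee_rot: [[-0.987, -0.158, -0.0], [-0.158, 0.987, -0.0], [0.0, -0.0, -1.0]]
wrist_force: [-0.5, 0.4, 0.2]
grip_width: -0.0
finger_force: 0.0
2.2 [0.28183405 0.55783491 0.22877075] [[-9.87468130e-01 -1.57818541e-01 -2.29646238e-05]
 [-1.57818540e-01  9.87468130e-01 -1.97278223e-05]
 [ 2.57902502e-05 -1.58563523e-05 -1.00000000e+00]]
```

```bash
python3 -m inch '[{"x":-0.3,"y":-1,"z":0,"spin":0,"fingers":1},{"x":-0.3,"y":-1,"z":0,"spin":0,"fingers":1},{"x":-0.3,"y":-1,"z":0,"spin":0,"fingers":1},{"x":-0.3,"y":-1,"z":0,"spin":0,"fingers":1},{"x":-0.3,"y":-1,"z":0,"spin":0,"fingers":1},{"x":-0.3,"y":-1,"z":0,"spin":0,"fingers":1},{"x":-0.3,"y":-1,"z":0,"spin":0,"fingers":1},{"x":-0.3,"y":-1,"z":0,"spin":0,"fingers":1}]'; python3 -m inch '[{"x":-0.3,"y":-1,"z":0,"spin":0,"fingers":1},{"x":-0.3,"y":-1,"z":0,"spin":0,"fingers":1},{"x":-0.3,"y":-1,"z":0,"spin":0,"fingers":1},{"x":-0.3,"y":-1,"z":0,"spin":0,"fingers":1},{"x":-0.3,"y":-1,"z":0,"spin":0,"fingers":1},{"x":-0.3,"y":-1,"z":0,"spin":0,"fingers":1},{"x":-0.3,"y":-1,"z":0,"spin":0,"fingers":1},{"x":-0.3,"y":-1,"z":0,"spin":0,"fingers":1}]'; python3 -m inch '[{"x":-0.2,"y":-1,"z":0,"spin":0,"fingers":1},{"x":-0.2,"y":-1,"z":0,"spin":0,"fingers":1},{"x":0,"y":-1,"z":0,"spin":0,"fingers":1},{"x":0,"y":-1,"z":0,"spin":0,"fingers":1},{"x":0,"y":0,"z":0,"spin":0,"fingers":1}]'
python3 - <<'E'
from h import *
np.set_printoptions(precision=4,suppress=True)
a=get_image("scene");b=get_image("top")
for n in("gate_full_lug",):
  for c in("scene","top"):
    for r in tip_of(n,c)[:3]: print(n,c,round(r["p"],2),np.round(r["centre"],1),atz(c,r["centre"],.107))
p=np.array(read_state()["eef_pos"])+[0,0,-.022]
for c in("scene","top"): print(proj(c,p))
A=cv2.resize(a[140:240,265:365],(400,400),interpolation=cv2.INTER_CUBIC);B=cv2.resize(b[115:215,240:340],(400,400),interpolation=cv2.INTER_CUBIC)
cv2.imwrite("pics/d.png",np.hstack([A,B]))
E
```

```text
clock: 3.2
eef_pos: [0.3907, 0.3311, 0.2289]
ee_rot: [[-0.988, -0.156, 0.0], [-0.156, 0.988, 0.0], [-0.0, 0.0, -1.0]]
wrist_force: [0.4, -0.1, -0.2]
grip_width: 0.0003
finger_force: 0.0
clock: 4.2
eef_pos: [0.4992, 0.1051, 0.2289]
ee_rot: [[-0.988, -0.156, 0.0], [-0.156, 0.988, 0.0], [-0.0, 0.0, -1.0]]
wrist_force: [0.2, -0.6, -0.5]
grip_width: -0.0
finger_force: 0.0
clock: 4.82
eef_pos: [0.5295, -0.012, 0.2288]
ee_rot: [[-0.988, -0.153, 0.0], [-0.153, 0.988, -0.0], [-0.0, -0.0, -1.0]]
wrist_force: [-0.6, 0.4, -0.0]
grip_width: -0.0001
finger_force: 0.0
gate_full_lug scene 0.72 [295.8 189.8] [ 0.5453 -0.0593  0.107 ]
gate_full_lug top 0.48 [281.6 179.3] [ 0.5438 -0.0659  0.107 ]
[280.132  163.3361]
[257.1103 168.4046]
```

View pics/d.png

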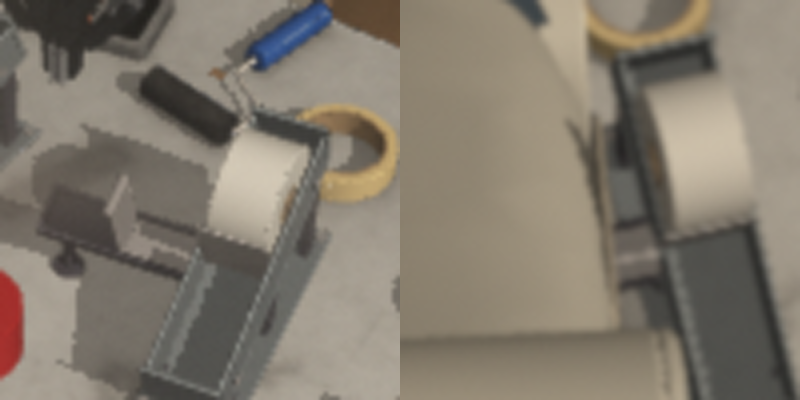

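The scene crop at px (280,160) shows the fingertips near where projected (280,163). The lug is at (295,193) in the scene, which agrees with (0.544, -0.066).

```bash
python3 -m inch '[{"x":0,"y":-1,"z":0,"spin":0,"fingers":1},{"x":0,"y":-1,"z":0,"spin":0,"fingers":1},{"x":0,"y":-0.9,"z":0,"spin":0,"fingers":1},{"x":0,"y":0,"z":1,"spin":0,"fingers":1},{"x":0,"y":0,"z":1,"spin":0,"fingers":1},{"x":0,"y":0,"z":0,"spin":0,"fingers":1}]'
python3 - <<'E'
from h import *
a=get_image("scene")
print(np.round(proj("scene",np.array(read_state()["eef_pos"])+[0,0,-.022])))
cv2.imwrite("pics/e.png",cv2.resize(a[140:240,255:355],(500,500),interpolation=cv2.INTER_CUBIC))
E
```

```text
clock: 5.78
eef_pos: [0.5412, -0.0954, 0.167]
ee_rot: [[-0.988, -0.156, -0.004], [-0.156, 0.988, 0.001], [0.004, 0.002, -1.0]]
wrist_force: [0.3, 0.0, 0.2]
grip_width: -0.0002
finger_force: 0.0
[305. 186.]
```

View pics/e.png

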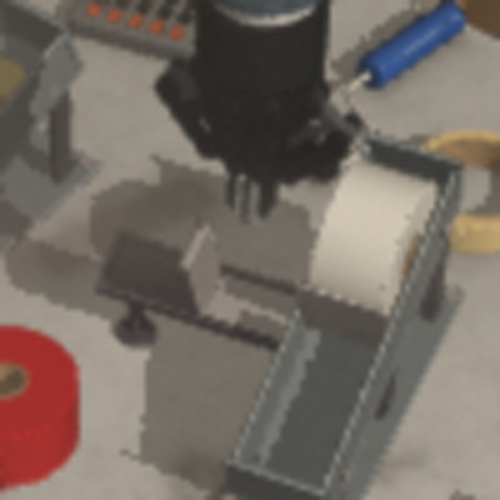

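The picture shows the closed fingertips at scene (304,184), lane-side of the lug at (296,190) and clear of the roll at (328,186). I descend with the gripper body kept above roll height.

```bash
python3 -m inch '[{"x":0,"y":0.2,"z":0,"spin":0,"fingers":1},{"x":0,"y":0,"z":0.6,"spin":0,"fingers":1},{"x":0,"y":0,"z":0.65,"spin":0,"fingers":1},{"x":0,"y":0,"z":0,"spin":0,"fingers":1}]'; python3 -m inch '[{"x":0,"y":0.3,"z":0,"spin":0,"fingers":1},{"x":0,"y":0.3,"z":0,"spin":0,"fingers":1},{"x":0,"y":0,"z":0,"spin":0,"fingers":1}]'
```

```text
clock: 6.32
eef_pos: [0.5407, -0.0902, 0.1298]
ee_rot: [[-0.988, -0.156, -0.003], [-0.156, 0.988, 0.0], [0.003, 0.001, -1.0]]
wrist_force: [-0.3, -0.3, -0.2]
grip_width: -0.0
finger_force: 0.0
clock: 6.7
eef_pos: [0.5392, -0.072, 0.1318]
ee_rot: [[-0.988, -0.157, 0.001], [-0.157, 0.988, 0.0], [-0.001, -0.0, -1.0]]
wrist_force: [-0.1, 0.2, 0.8]
grip_width: -0.0001
finger_force: 0.0
```

```bash
python3 -m inch '[{"x":0,"y":0.2,"z":0.1,"spin":0,"fingers":1},{"x":0,"y":0.2,"z":0.1,"spin":0,"fingers":1},{"x":0,"y":0,"z":0,"spin":0,"fingers":1}]'
python3 - <<'E'
from h import *
a=get_image("scene")
print(np.round(proj("scene",np.array(read_state()["eef_pos"])+[0,0,-.022])))
cv2.imwrite("pics/f.png",cv2.resize(a[150:230,260:340],(560,560),interpolation=cv2.INTER_CUBIC))
E
```

```text
clock: 7.08
eef_pos: [0.5385, -0.0614, 0.1274]
ee_rot: [[-0.988, -0.156, 0.003], [-0.156, 0.988, -0.001], [-0.003, -0.002, -1.0]]
wrist_force: [-4.9, -5.1, 22.4]
grip_width: -0.0
finger_force: 13.4
[295. 192.]
```

View pics/f.png

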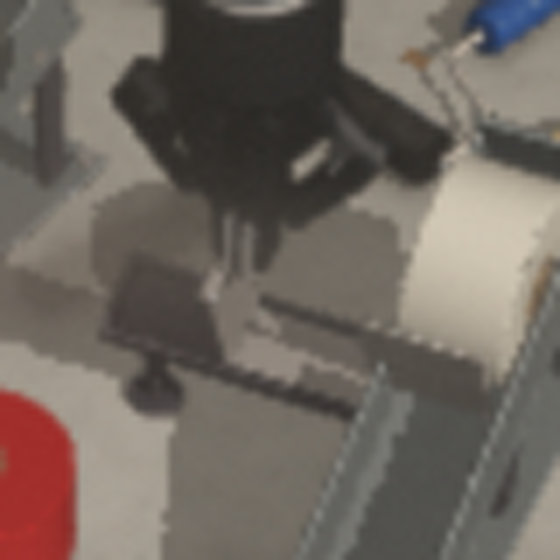

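The picture shows the fingertips at scene (295,189) sitting on the lug's top edge, with an upward force of 22 N. The tips are shorter than I assumed. I lift off and back out, then turn 90° so the gripper's wide side runs along the lane, and go in lower.

```bash
python3 -m inch '[{"x":0,"y":0,"z":-1,"spin":0,"fingers":1},{"x":0,"y":-0.5,"z":-0.3,"spin":1,"fingers":1},{"x":0,"y":0,"z":0,"spin":1,"fingers":1},{"x":0,"y":0,"z":0,"spin":1,"fingers":1},{"x":0,"y":0,"z":0,"spin":1,"fingers":1},{"x":0,"y":0,"z":0,"spin":1,"fingers":1},{"x":0,"y":0,"z":0,"spin":1,"fingers":1},{"x":0,"y":0,"z":0,"spin":1,"fingers":1}]'; python3 -m inch '[{"x":0,"y":0,"z":0,"spin":1,"fingers":1},{"x":0,"y":0,"z":0,"spin":1,"fingers":1},{"x":0,"y":0,"z":0,"spin":1,"fingers":1},{"x":0,"y":0,"z":0,"spin":1,"fingers":1},{"x":0,"y":0,"z":0,"spin":1,"fingers":1},{"x":0,"y":0,"z":0,"spin":1,"fingers":1},{"x":0,"y":0,"z":0,"spin":1,"fingers":1},{"x":0,"y":0,"z":0,"spin":1,"fingers":1}]';  python3 -m inch '[{"x":0,"y":0,"z":0,"spin":1,"fingers":1},{"x":0,"y":0,"z":0,"spin":1,"fingers":1},{"x":0,"y":0,"z":0,"spin":1,"fingers":1},{"x":0,"y":0,"z":0,"spin":1,"fingers":1},{"x":0,"y":0,"z":0,"spin":0.6,"fingers":1},{"x":0,"y":0,"z":0,"spin":0,"fingers":1}]'
python3 - <<'E'
from h import *
np.set_printoptions(precision=4,suppress=True)
a=get_image("scene");get_image("top")
for n in("gate_full_lug",):
  for c in("scene","top"):
    for r in tip_of(n,c)[:2]: print(n,c,round(r["p"],2),np.round(r["centre"],1),atz(c,r["centre"],.107))
s=read_state();print(s["joint_positions"]);p=np.array(s["eef_pos"])
for dz in(-.022,0): print(np.round(proj("scene",p+[0,0,dz]),1))
x0,y0,k=260,150,7
w=cv2.resize(a[y0:y0+80,x0:x0+80],None,fx=k,fy=k,interpolation=cv2.INTER_CUBIC)
for dz,col in((-.022,(0,0,255)),(0,(0,255,0))):
    q=(proj("scene",p+[0,0,dz])-(x0,y0)+.5)*k;cv2.circle(w,(int(q[0]),int(q[1])),3,col,-1)
for z in(.107,.134):
    t=(.544-(z-.107)*.36,-.066,z);q=(proj("scene",t)-(x0,y0)+.5)*k;cv2.circle(w,(int(q[0]),int(q[1])),3,(255,0,255),-1)
cv2.imwrite("pics/g.png",w)
E
```

```text
clock: 8.12
eef_pos: [0.5394, -0.0755, 0.1641]
ee_rot: [[-0.918, 0.395, -0.0], [0.395, 0.918, 0.0], [0.0, 0.0, -1.0]]
wrist_force: [0.6, 0.5, 0.0]
grip_width: -0.0001
finger_force: 0.0
clock: 9.12
eef_pos: [0.5394, -0.0755, 0.164]
ee_rot: [[-0.501, 0.866, -0.0], [0.866, 0.501, 0.0], [0.0, -0.0, -1.0]]
wrist_force: [0.0, 0.6, -0.6]
grip_width: 0.0001
finger_force: 0.0
clock: 9.88
eef_pos: [0.5394, -0.0756, 0.1641]
ee_rot: [[-0.159, 0.987, -0.0], [0.987, 0.159, 0.0], [0.0, -0.0, -1.0]]
wrist_force: [-0.3, 0.0, -0.1]
grip_width: 0.0003
finger_force: 0.0
gate_full_lug scene 0.9 [293.1 192.1] [ 0.5319 -0.058   0.107 ]
[ -8.1442  17.348  106.9449   0.002   55.7114 -17.3008]
[299.4 185.1]
[299.6 180. ]
```

View pics/g.png

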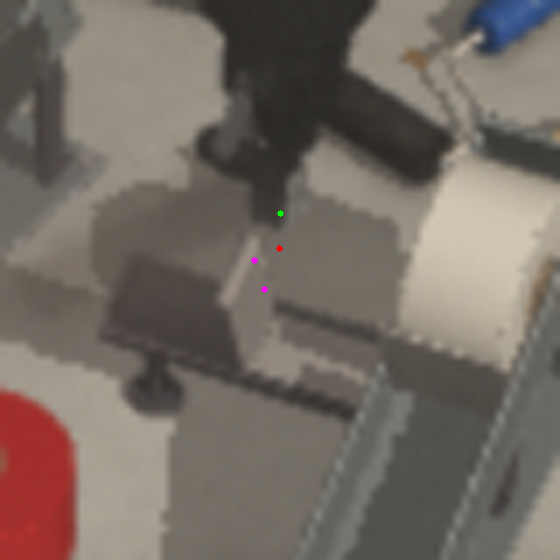

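The fingertip is at scene (298,182), right above the lug's inner face, whose top edge runs (292,193) to (297,184). It has to go about 12 mm back toward the lane and 10 mm toward -x before descending.

```bash
python3 -m inch '[{"x":-0.4,"y":-0.35,"z":0,"spin":0,"fingers":1},{"x":0,"y":0,"z":0.6,"spin":0,"fingers":1},{"x":0,"y":0,"z":0.6,"spin":0,"fingers":1},{"x":0,"y":0,"z":0,"spin":0,"fingers":1}]'; python3 -m inch '[{"x":0,"y":0,"z":0.3,"spin":0,"fingers":1},{"x":0,"y":0,"z":0.3,"spin":0,"fingers":1},{"x":0,"y":0,"z":0,"spin":0,"fingers":1}]'
python3 - <<'E'
from h import *
a=get_image("scene")
cv2.imwrite("pics/i.png",cv2.resize(a[150:230,260:340],(560,560),interpolation=cv2.INTER_CUBIC))
E
```

```text
clock: 10.58
eef_pos: [0.5296, -0.0898, 0.1273]
ee_rot: [[-0.158, 0.987, -0.003], [0.987, 0.158, 0.0], [0.001, -0.003, -1.0]]
wrist_force: [0.7, 0.3, 0.3]
grip_width: 0.0
finger_force: 0.0
clock: 10.95
eef_pos: [0.5306, -0.0892, 0.1097]
ee_rot: [[-0.158, 0.987, -0.001], [0.987, 0.158, 0.0], [0.0, -0.001, -1.0]]
wrist_force: [0.4, 0.5, 0.0]
grip_width: -0.0001
finger_force: 0.0
```

View pics/i.png

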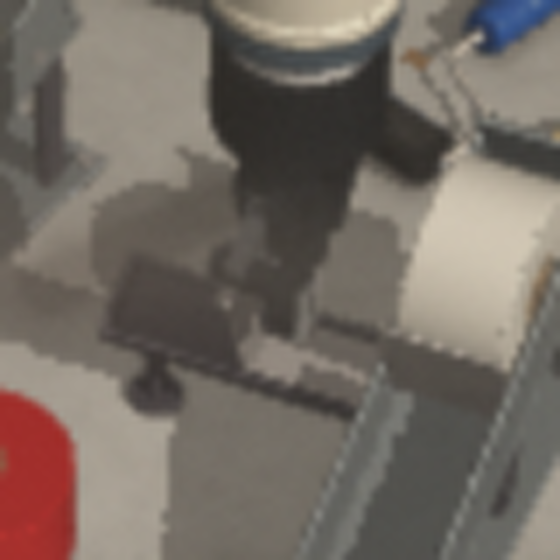

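The fingers are now down in the gap at scene (301,198), lane-side of the lug, with no contact force. I push out along +y.

```bash
python3 -m inch '[{"x":0.5,"y":0,"z":0,"spin":0,"fingers":1},{"x":0.5,"y":0,"z":0,"spin":0,"fingers":1},{"x":0,"y":0,"z":0,"spin":0,"fingers":1}]';python3 -m inch '[{"x":0.5,"y":0,"z":0,"spin":0,"fingers":1},{"x":0.5,"y":0,"z":0,"spin":0,"fingers":1},{"x":0,"y":0,"z":0,"spin":0,"fingers":1}]'
```

```text
clock: 11.38
eef_pos: [0.5262, -0.0587, 0.1106]
ee_rot: [[-0.16, 0.987, 0.0], [0.987, 0.16, -0.001], [-0.001, 0.0, -1.0]]
wrist_force: [-0.0, -4.2, -0.2]
grip_width: 0.0001
finger_force: 2.2
clock: 11.75
eef_pos: [0.521, -0.0299, 0.1104]
ee_rot: [[-0.16, 0.987, -0.001], [0.987, 0.16, -0.001], [-0.001, -0.001, -1.0]]
wrist_force: [-2.1, -7.3, 2.5]
grip_width: -0.0
finger_force: 3.1
```

Contact is on the lug, with the spring force rising. I continue to the stop in smaller steps.

```bash
python3 -m inch '[{"x":0.5,"y":0,"z":0,"spin":0,"fingers":1},{"x":0,"y":0,"z":0,"spin":0,"fingers":1}]';python3 -m inch '[{"x":0.2,"y":0,"z":0,"spin":0,"fingers":1},{"x":0,"y":0,"z":0,"spin":0,"fingers":1}]'
```

```text
clock: 12.0
eef_pos: [0.5187, -0.0172, 0.1105]
ee_rot: [[-0.161, 0.987, -0.001], [0.987, 0.161, -0.004], [-0.004, -0.001, -1.0]]
wrist_force: [-2.9, -17.5, 2.5]
grip_width: 0.0002
finger_force: 8.3
clock: 12.25
eef_pos: [0.5187, -0.0165, 0.1105]
ee_rot: [[-0.164, 0.987, 0.001], [0.986, 0.164, -0.012], [-0.012, -0.001, -1.0]]
wrist_force: [1.1, -50.1, -2.5]
grip_width: -0.0002
finger_force: 25.0
```

```bash
python3 -m inch '[{"x":0.15,"y":0,"z":0,"spin":0,"fingers":1},{"x":0,"y":0,"z":0,"spin":0,"fingers":1}]'
```

```text
clock: 12.5
eef_pos: [0.5188, -0.0161, 0.1105]
ee_rot: [[-0.165, 0.986, 0.002], [0.986, 0.165, -0.018], [-0.018, -0.001, -1.0]]
wrist_force: [4.1, -76.2, -6.6]
grip_width: 0.0001
finger_force: 37.9
```

It is hard against the stop. I ease the force and hold while the roll runs.

```bash
python3 -m inch '[{"x":-0.25,"y":0,"z":0,"spin":0,"fingers":1},{"x":0,"y":0,"z":0,"spin":0,"fingers":1},{"x":0,"y":0,"z":0,"spin":0,"fingers":1},{"x":0,"y":0,"z":0,"spin":0,"fingers":1},{"x":0,"y":0,"z":0,"spin":0,"fingers":1},{"x":0,"y":0,"z":0,"spin":0,"fingers":1},{"x":0,"y":0,"z":0,"spin":0,"fingers":1},{"x":0,"y":0,"z":0,"spin":0,"fingers":1}]'; python3 -m inch '[{"x":0,"y":0,"z":0,"spin":0,"fingers":1},{"x":0,"y":0,"z":0,"spin":0,"fingers":1},{"x":0,"y":0,"z":0,"spin":0,"fingers":1},{"x":0,"y":0,"z":0,"spin":0,"fingers":1}]'
python3 - <<'E'
from h import *
a=get_image("scene");get_image("top")
for c in("scene","top"):
  for r in tip_of("roll_full_centre",c)[:3]: print(c,r["p"],np.round(r["centre"],1),atz(c,r["centre"],.082).round(3))
cv2.imwrite("pics/j.png",cv2.resize(a[150:260,250:360],(550,550),interpolation=cv2.INTER_CUBIC))
E
```

```text
clock: 13.5
eef_pos: [0.5187, -0.0168, 0.1105]
ee_rot: [[-0.161, 0.987, 0.0], [0.987, 0.161, -0.007], [-0.007, -0.001, -1.0]]
wrist_force: [-0.5, -32.1, 0.7]
grip_width: 0.0002
finger_force: 15.7
clock: 14.0
eef_pos: [0.5187, -0.0168, 0.1105]
ee_rot: [[-0.161, 0.987, 0.0], [0.987, 0.161, -0.007], [-0.007, -0.001, -1.0]]
wrist_force: [-0.5, -32.4, -0.1]
grip_width: -0.0001
finger_force: 15.7
scene 0.96 [317.6 221. ] [ 0.492 -0.176  0.082]
scene 0.79 [185.8 217.4] [0.272 0.167 0.082]
scene 0.69 [255.7 222.3] [ 0.38  -0.023  0.082]
top 0.92 [322.7 200.2] [ 0.49  -0.165  0.082]
top 0.62 [178.8 292.2] [0.281 0.194 0.082]
```

View pics/j.png

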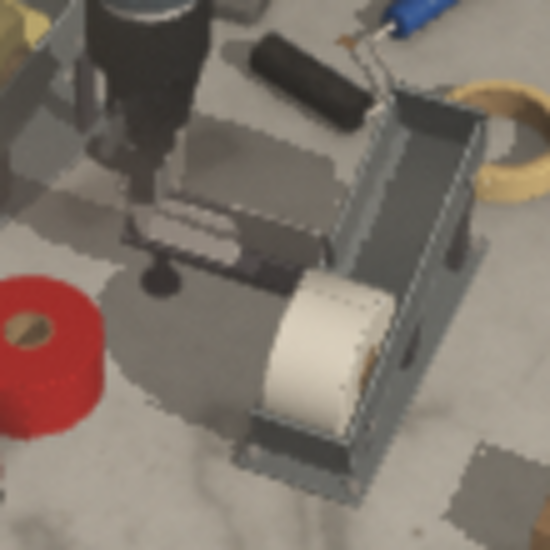

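The roll (scene 316,220) rests at the front lip and the gate is fully out. I let the gate back in under control, then lift away.

```bash
python3 -m inch '[{"x":-0.4,"y":0,"z":0,"spin":0,"fingers":1},{"x":-0.4,"y":0,"z":0,"spin":0,"fingers":1},{"x":-0.4,"y":0,"z":0,"spin":0,"fingers":1},{"x":-0.4,"y":0,"z":0,"spin":0,"fingers":1},{"x":-0.4,"y":0,"z":0,"spin":0,"fingers":1},{"x":-0.4,"y":0,"z":0,"spin":0,"fingers":1},{"x":-0.2,"y":0,"z":0,"spin":0,"fingers":1},{"x":0,"y":0,"z":0,"spin":0,"fingers":1}]'
```

```text
clock: 15.2
eef_pos: [0.5309, -0.0894, 0.1101]
ee_rot: [[-0.158, 0.987, -0.001], [0.987, 0.158, 0.0], [0.0, -0.0, -1.0]]
wrist_force: [0.4, -0.2, 0.8]
grip_width: 0.0
finger_force: 0.0
```

```bash
python3 -m inch '[{"x":0,"y":0,"z":-0.7,"spin":0,"fingers":1},{"x":0,"y":0,"z":-1,"spin":0,"fingers":1},{"x":0,"y":0,"z":-1,"spin":0,"fingers":1},{"x":0,"y":0,"z":-1,"spin":0,"fingers":1},{"x":0,"y":0,"z":-1,"spin":0,"fingers":1},{"x":0,"y":0,"z":0,"spin":0,"fingers":1},{"x":0,"y":0,"z":0,"spin":0,"fingers":1}]'
python3 - <<'E'
from h import *
a=get_image("scene");get_image("top")
for n,z in(("roll_full_centre",.082),("gate_full_lug",.107),("gate_part_lug",.107),("roll_part_centre",.11)):
 for c in("scene","top"):
  for r in tip_of(n,c)[:1]: print(n,c,r["p"],np.round(r["centre"],1),atz(c,r["centre"],z).round(3))
cv2.imwrite("pics/k.png",cv2.resize(a[130:260,190:360],(680,520),interpolation=cv2.INTER_CUBIC))
E
```

```text
clock: 16.08
eef_pos: [0.5305, -0.0889, 0.2505]
ee_rot: [[-0.159, 0.987, -0.001], [0.987, 0.159, 0.0], [0.0, -0.001, -1.0]]
wrist_force: [-0.1, 0.4, -0.0]
grip_width: -0.0003
finger_force: 0.0
roll_full_centre scene 0.91 [256.4 223.2] [ 0.378 -0.027  0.082]
roll_full_centre top 0.93 [321.3 197.9] [ 0.497 -0.162  0.082]
gate_full_lug scene 0.59 [296.5 193.2] [ 0.534 -0.069  0.107]
gate_part_lug scene 0.77 [219.5 155.4] [0.534 0.246 0.107]
gate_part_lug top 0.66 [155.  190.8] [0.535 0.249 0.107]
roll_part_centre scene 0.88 [246.6 161.2] [0.561 0.15  0.11 ]
roll_part_centre top 0.87 [193.9 173.9] [0.573 0.152 0.11 ]
```

View pics/k.png

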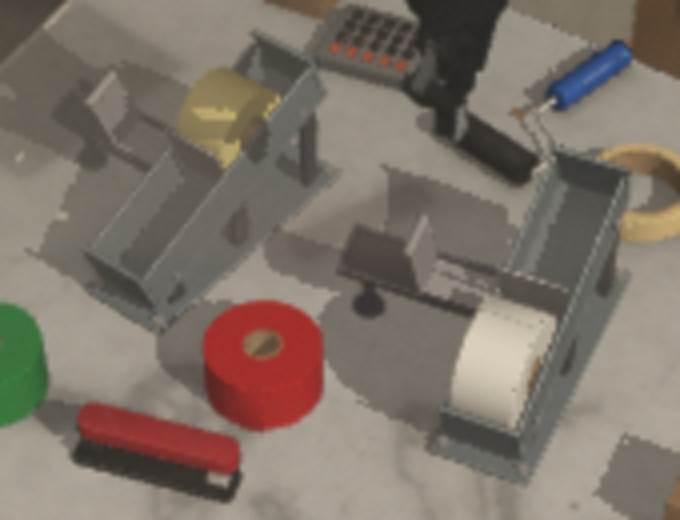

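The roll (scene 315,221) rests against the lip. The gate is back across the lane with its lug at its starting pixel (296,193). The yellow roll (scene 246,161) and its gate have not moved, and the robot is clear.

```bash
python3 -c "
from cell import *;print(hand_in())"
```

```text
the job is handed in; nothing more can be done
None
```

I handed the job in at about 16 s of the 32 s allowed, but no verdict came back: the gate went out to its stop, the full roll ran down to the front lip, and the gate sprang shut behind it; an earlier try pressed on the lug's top edge at about 22 N before I re-aimed.

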